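# Blow out a coffee grinder and refit its burr carrier

## Task

Clean and close the coffee grinder: take the air wand from its cradle and blow out first the plain steel dosing cup, then the grinder's open burr chamber, each time pointing the nozzle steeply down at the middle of the mouth from about 4 cm above it and holding it still for two seconds. Lay the wand back in its cradle, then put the burr carrier in the chamber and turn it under light pressure until its two lugs drop fully into the notches of the collar. Leave the cup standing in its place and do not disturb anything else on the counter.

Things in the scene. Friction and masses are not known exactly. Their poses are not given: they have to be found in the camera images.
- wand_mid (a point): Centre of the air wand's handle (loose, about 0.28 kg, black): a bar 120 long (x) x 36 wide (y) x 36 high (z) mm, best gripped across its width here, near the balance point. x points to the nozzle end, z up. From the +x end a 12 mm steel tube runs 25 mm ahead, then bends 65 degrees down. It starts level in the cradle, axis 63 mm above the counter.
- nozzle (a point): Outlet of the wand's nozzle: 106.6 mm ahead (x) of and 46.2 mm below the handle's centre, on its middle plane. Its own x axis is the direction of the jet: with the handle level, 65 degrees below the horizontal (25 degrees from straight down), towards the handle's front.
- cradle_seat (a point): Where the handle's centre belongs in the fixed dark steel cradle, 63 mm above the counter; x along the cradle. The wand's nozzle overhangs the cradle's +x end.
- cup_mouth (a point): Centre of the mouth of the dosing cup, at its rim, z up. Loose plain round steel cup without handle or spout, 60 mm across the rim, 85 mm high, on the counter.
- chamber_mouth (a point): Centre of the grinder's burr chamber at the top of its aluminium collar, 190 mm above the counter; z up, x to the grinder's rear. Collar: 100 mm outside, round bore 66 mm wide, 29 mm deep; two notches 22 mm wide and 10 mm deep cut through the top of its wall on the +y and -y sides.
- carrier: Burr carrier, origin at the centre of its underside, z up; starts upright on the black mat. With the lugs off the notches they ride on the collar, underside 8 mm below its top; with them in the notches (lug axis x along the grinder's y, either way round) it drops 10 mm more, underside 18 mm below the collar's top.
- carrier_mid (a point): Centre of the burr carrier, 29 mm above its underside. Loose, 0.22 kg: steel disc 60 mm across, 22 mm high; two opposite lugs along its x, 14 mm wide, reaching 42 mm from the axis, 8 to 18 mm above the underside; on top a black upright rib along x, 50 mm long, 12 mm thick (y), 22 to 58 mm above the underside: grip this across its thickness.
- mat: Black rubber mat, fixed, 130 x 130 x 8 mm, on which the burr carrier starts; origin at the centre of its underside.
- canister_mid (a point): Centre of the tall bean canister (bystander, loose): steel cylinder with black lid, 92 mm across, 207 mm high; close to the dosing cup, on the robot's side of it.
- big_pitcher_mid (a point): Centre of the large steel milk pitcher (bystander, loose): 94 mm across, 125 mm high, with a handle towards its y.
- small_pitcher_mid (a point): Centre of the small steel milk pitcher (bystander, loose): 66 mm across, 75 mm high, with a handle towards its y.
- tamper_mid (a point): Centre of the steel tamper (bystander, loose): 58 mm across, 90 mm high.
- portafilter_mid (a point): Centre of the portafilter's head (bystander, loose): 70 mm across, 32 mm high; black handle reaching 180 mm from here towards its -x.
- brush_grip (a point): Grip of the wooden brush (bystander, loose, lying along its x, 120 mm long, below 40 mm high).
- hopper_mid (a point): Centre of the grinder's hopper, taken off (bystander, loose): clear plastic, black foot, 128 mm across, 125 mm high.
- wand: The air wand as a whole: same origin (the handle's centre) and axes as point wand_mid.
- grinder: The grinder as a whole (fixed): origin on the counter straight below the centre of the chamber's mouth, same axes. Black, hopper taken off: head up to 156 mm high reaching 65 mm to the front (-x), 100 mm to the rear and 70 mm to each side of this axis; base 25 mm high reaching 85 mm to the front.
- cradle: The cradle (fixed), origin at the centre of its underside. Base 125 x 75 x 8 mm; two upright saddles 48 mm either way along x, 10 mm thick, 60 mm wide, carry the handle's underside at 45 mm, with 6 mm cheeks up to 59 mm on both sides, 48 mm apart for the 36 mm handle. Between the saddles the handle's sides are free for a grip from above.

How it is judged:
By the outcome, as a careful person would: the job done as asked, in the order asked, and still so for the second after the job is handed in, with the robot touching nothing.
It also fails if it takes over 72 s, if anything falls off the work surface, if the arm or the gripper's body presses on something with over 40 N, if the wrist force passes 120 N, or if a joint passes its speed limit or range.

## Robot

A 6-joint arm with a two-finger parallel gripper is mounted at the origin on the work surface. World frame = base frame: x ahead of the robot, y to its left, z up, the work surface at z = 0. Lengths are in m, angles in degrees, forces in N, time in s.
With the tool pointing down it reaches from about 0.2 to 0.875 m from the base axis. Payload 3.4 kg.
Tool frame: the origin (TCP) lies midway between the tips of the shut fingers; the grasp point (between the pads) lies 19 mm behind it; z points along the fingers, y is the line along which they close (so a half turn about z gives the same grasp; the last joint's range is limited). The gripper opens to 94 mm and grips with 3 to 60 N. Pads are 16 mm wide; open, the fingers measure 119 mm over their backs; the gripper's body (75 mm by 177 mm) begins 78 mm behind the grasp point.
Start: joints at [59.759, 15.808, 86.224, -0, 77.962, -6.933], TCP at [0.228, 0.528, 0.205] pointing down, gripper open.
Joint ranges: [-165.64, 165.64], [-43.16, 119.46], [12.63, 154.43], [-67.54, 247.53], [6.08, 155.33], [-154.97, 154.97]. Speed limits (degrees/s): [147.25, 147.25, 180, 180, 180, 180].

## Interface

Orientations are given as a 3x3 rotation matrix whose columns are the frame's x, y, z axes.
In Python, from bench import arm gives the robot as it stands.
- The arm moves only by the shell command python3 -m crank 'ROWS' [FORCE]. ROWS is JSON, a list that holds one entry, the list of rows, each a list of 7 numbers: the shift along the tool's x, y, z scaled (see below), then the turn, a rotation vector about the tool's x, y, z scaled (see below), then the opening, from -1 (shut) to 1 (fully open), so that 0 is half open. In form: [[[tx, ty, tz, rx, ry, rz, hand], ...]]. A call has 1 to 8 rows; each row shifts and turns the commanded pose from where the row before left it, along the tool's axes as they then stand; what a row does not reach is not made up. The controller multiplies each number of a shift by 0.12 m and each number of a turn by 90 degrees. A row lasts 1/12 s, in which the tool goes at most 41.7 mm and 7.16 degrees, less where a joint would pass 70% of its speed; a pose out of reach is approached as far as the arm can. A call with a number of a shift or a turn outside -1 to 1 is refused whole. A call with a gripper value outside its range is refused whole. The fingers move at their own pace and stop on an object; FORCE is the grip in N (left out, the last holds). Time passes only in rows, so rows that do not move let the fingers close. It gives the time, the measured TCP pose, the force, the opening and the grip force at its end, in the units of the state.
- arm.sense(): the state, without advancing time (a new reading comes with each control period).
- arm.capture(name): name is "scene" or "top" or "wrist"; returns the picture (420x560x3 uint8, red, green, blue); there is no depth.
- arm.get_calibration(name): a dict with "fx", "fy", "cx", "cy" (pixels), "k1" (the pictures are not rectified: a ray, as slopes to the right and down, at radius r is drawn at 1 + k1 r^2 times it, then the intrinsics apply), "rvec" (rotation vector, rad) and "tvec" (3), from world to camera coordinates, as OpenCV has them; the wrist camera has in their place "T_tool_cam" (4x4, takes a point from camera to tool coordinates, whose origin is the TCP and whose axes are the flange's). Camera axes: x right, y down, z forward; pixel columns grow to the right and rows downward; lengths in m; the calibration is good to about 2 mm. A picture is of the moment at which its call begins: read the wrist's pose just before it. get_calibration takes no time and is no camera call.
- arm.finish_job(): hands the job in; it is judged then, once.
The state is a dict: "time_s": time; "qpos": joint angles; "dq": joint speeds; "joint_efforts": joint torques, N m; "position": TCP position; "tool_rot": TCP orientation; "ft_force": force on the tool from outside, world axes, zero at the start; "torque": the same for the moment, N m; "gripper_width": opening from 0.0 (shut) to 1.0 (fully open); "grip_force": force on a finger pad.
Only numpy, scipy, OpenCV 4.12 (cv2) and the standard library are available. Lean on these libraries where they do the work, as an engineer would, in place of code of your own. Each camera call takes 0.05 s, during which the arm holds its last target. There are 200 camera calls.

## Working session

There is one attempt and no reset: what is moved stays moved. The work goes in short steps, Python scripts to look and compute and a shell command to move; the robot and the scene stay as the last step left them, time stands still between calls to the robot, and variables do not carry over. Pictures are saved under pics/ and viewed, at most 11 in all, crops included, and the job is handed in when it is done.

```bash
mkdir -p pics; ls; python3 - <<'E'
from bench import arm
import cv2
s=arm.sense();print(s)
for n in("scene","top","wrist"):
    im=arm.capture(n);cv2.imwrite(f"pics/{n}0.png",im[:,:,::-1]);print(n,arm.get_calibration(n))
E
```

```text
pics
{'time_s': 0.0, 'qpos': array([ 5.97606099e+01,  1.58477699e+01,  8.62930424e+01, -2.49213887e-03,
        7.79621566e+01, -6.93349501e+00]), 'dq': array([-0.03068624, -0.00448278,  0.02428222, -0.10893137, -0.07960186,
        0.02356954]), 'joint_efforts': array([ 1.51035429e-04, -4.04594636e+01, -2.37223577e+01,  7.02535082e-02,
        3.46608250e-02, -1.16993824e-04]), 'position': array([0.22723703, 0.52758661, 0.20461842]), 'tool_rot': array([[-9.18409207e-01,  3.95630856e-01, -8.68315876e-04],
       [ 3.95631770e-01,  9.18407875e-01, -1.57402816e-03],
       [ 1.74734031e-04, -1.78913530e-03, -9.99998384e-01]]), 'ft_force': array([-0.2367771 , -0.33284132, -0.06427312]), 'torque': array([-0.04969237, -0.03036438,  0.08715002]), 'grip_force': 0.0, 'gripper_width': 0.9994711963696976}
scene {'fx': 437.36305707919155, 'fy': 437.36305707919155, 'cx': 279.06294508746925, 'cy': 207.29920252311175, 'k1': -0.08548722472751358, 'rvec': array([ 0.73002599,  2.71357076, -0.94455688]), 'tvec': array([ 0.44160929, -0.19083544,  1.58893195])}
top {'fx': 435.2454608463426, 'fy': 435.2454608463426, 'cx': 284.2704832674686, 'cy': 209.78212757082835, 'k1': -0.06831290287300487, 'rvec': array([ 2.17943892, -2.17344525,  0.14626732]), 'tvec': array([0.05913967, 0.55008139, 1.14359851])}
wrist {'fx': 315.62184799941275, 'fy': 315.62184799941275, 'cx': 285.18880387081657, 'cy': 207.11075836524864, 'k1': -0.0025074370244105846, 'T_tool_cam': array([[ 1.44420469e-04, -9.61553552e-01, -2.74617452e-01,
         8.15605354e-02],
       [ 9.99999971e-01,  8.54153035e-05,  2.26821261e-04,
        -4.44908258e-04],
       [-1.94644256e-04, -2.74617477e-01,  9.61553537e-01,
        -1.79281692e-01],
       [ 0.00000000e+00,  0.00000000e+00,  0.00000000e+00,
         1.00000000e+00]])}
```

View pics/scene0.png

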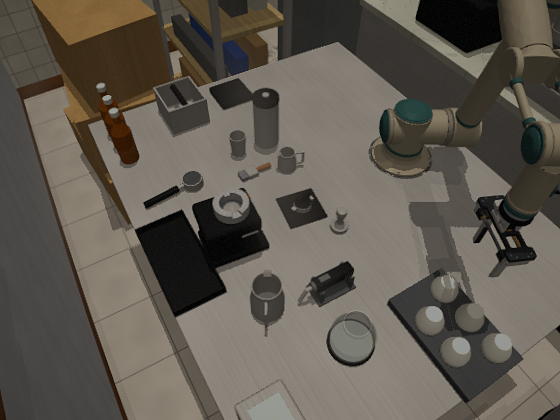

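View pics/top0.png

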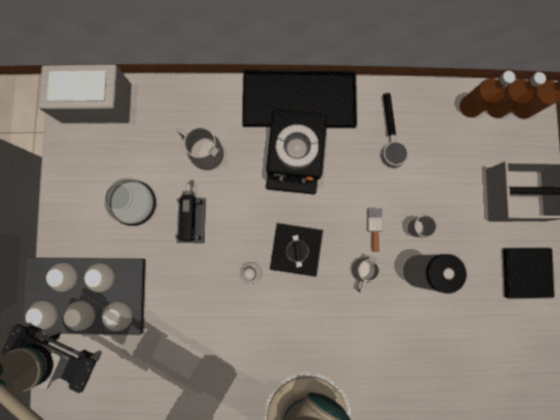

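The scene view shows the cup (238,143), canister (265,120), grinder collar (232,207), mat (302,208) and wand (332,283). In the top view (up = +x, left = +y) the collar is at (297,147), the mat and carrier at (297,250), the wand at (188,218) with its nozzle at (191,185), the cup at (425,227) and the canister at (446,273).

```bash
cat > h.py <<'E'
import numpy as np, cv2
from scipy.spatial.transform import Rotation as R
from bench import arm
def cam(name, st=None):
    c=arm.get_calibration(name); K=np.array([[c['fx'],0,c['cx']],[0,c['fy'],c['cy']],[0,0,1]]); D=np.array([c['k1'],0,0,0.])
    if name=='wrist':
        T=np.eye(4);T[:3,:3]=st['tool_rot'];T[:3,3]=st['position'];W=T@c['T_tool_cam'];Rm=W[:3,:3].T;t=-Rm@W[:3,3]
    else: Rm=cv2.Rodrigues(c['rvec'])[0];t=c['tvec']
    return K,D,Rm,t
def plane(C,px,z):
    K,D,Rm,t=C;px=np.array(px,float).reshape(-1,1,2)
    n=cv2.undistortPoints(px,K,D).reshape(-1,2);d=np.c_[n,np.ones(len(n))]@Rm;o=-Rm.T@t
    return o+d*((z-o[2])/d[:,2])[:,None]
def proj(C,P):
    K,D,Rm,t=C;return cv2.projectPoints(np.array(P,float).reshape(-1,3),cv2.Rodrigues(Rm)[0],t,K,D)[0].reshape(-1,2)
def snap(name,fn):
    s=arm.sense();im=arm.capture(name)[:,:,::-1].copy();cv2.imwrite('pics/'+fn,im);np.save('pics/'+fn[:-4]+'.npy',{'p':s['position'],'r':s['tool_rot']},allow_pickle=True);return s,im
def go(p,Rt,p0=None,R0=None):
    "numbers for total shift (tool axes, /0.12) and total turn (/90deg) from current to target"
    s=arm.sense();p0=s['position'] if p0 is None else p0;R0=s['tool_rot'] if R0 is None else R0
    w=R.from_matrix(R0.T@Rt).as_rotvec(degrees=True)
    print('shift',np.round(R0.T@(np.array(p)-p0)/.12,4),'turn',np.round(w/90,4),'rows>=',round(max(np.linalg.norm(p-p0)/.0417,np.linalg.norm(w)/7.16),1))
def down(yaw):
    "tool pointing down, tool y axis at yaw deg from world x"
    a=np.radians(yaw);y=np.array([np.cos(a),np.sin(a),0]);z=np.array([0,0,-1.]);return np.c_[np.cross(y,z),y,z]
E
python3 - <<'E'
from h import *
C=cam('top');im=cv2.imread('pics/top0.png')
for n,px,z in [('collar',(297,147),.19),('mat',(297,250),.008),('wandmid',(188,218),.08),('noz',(191,185),.03),('cup',(425,224),.085),('can',(446,273),.207),('hopper',(132,203),.1),('tamper',(250,273),.09),('bigp',(202,145),.125),('smallp',(366,268),.075)]:
    print(n,plane(C,px,z).round(3))
cr=[(235,95,120,105),(237,215,100,80),(160,170,60,80),(390,200,90,100)]
o=np.zeros((600,800,3),np.uint8)
for i,(x,y,w,h) in enumerate(cr):
    q=cv2.resize(im[y:y+h,x:x+w],None,fx=3.3 if i<2 else 3,fy=3.3 if i<2 else 3,interpolation=2);q=np.clip(q*1.5,0,255)
    X,Y=(i%2)*400,(i//2)*300
    if i<2: pass
    q=q[:300 if i>1 else 347][:,:400]
    if i<2:q=cv2.resize(q,None,fx=.85,fy=.85)
    o[Y:Y+min(300,q.shape[0]),X:X+q.shape[1]]=q[:300]
cv2.imwrite('pics/crop1.png',o)
E
```

```text
collar [[0.682 0.035 0.19 ]]
mat [[0.442 0.025 0.008]]
wandmid [[0.522 0.309 0.08 ]]
noz [[0.616 0.313 0.03 ]]
cup [[ 0.508 -0.304  0.085]]
can [[ 0.386 -0.306  0.207]]
hopper [[0.558 0.449 0.1  ]]
tamper [[0.383 0.148 0.09 ]]
bigp [[0.702 0.27  0.125]]
smallp [[ 0.395 -0.149  0.075]]
```

View pics/crop1.png

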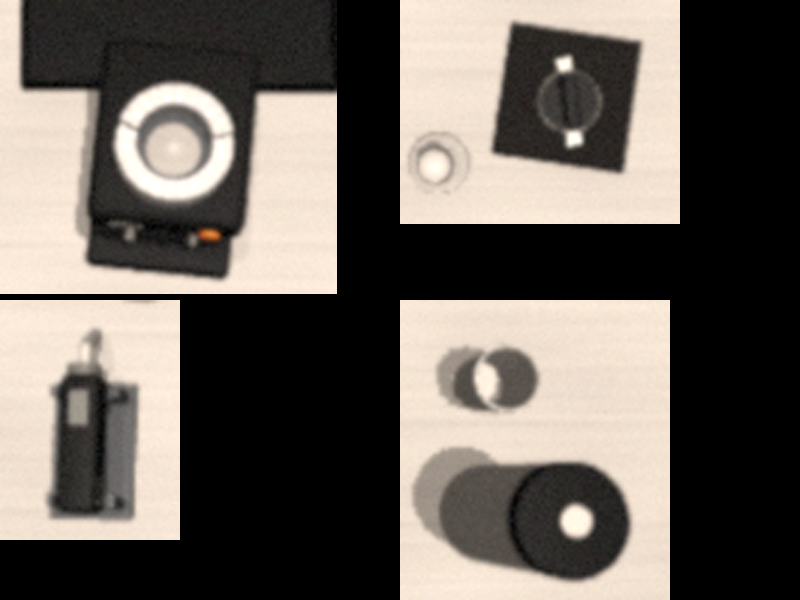

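Enlarged top view: the collar ring is centred at (297,147) and its notches show as thin lines to the left and right. The carrier's rib runs nearly up-down between white lugs on a mat turned about 8°. The wand has its nozzle up (+x), and the cup rim is at about (426,226) with the canister at (447,273). I'll move above the wand for a close look.

```bash
python3 - <<'E'
from h import *
print(plane(cam('top'),[(425.7,226)],.085))
go([.50,.31,.20],down(90))
E
```

```text
[[ 0.5029475  -0.30534663  0.085     ]]
shift [-2.8048 -0.7671  0.0408] turn [-0.0008 -0.0003 -0.259 ] rows>= 8.4
```

```bash
python3 -m crank '[[[-0.33,-0.09,0,0,0,0,1],[-0.33,-0.09,0,0,0,0,1],[-0.33,-0.09,0,0,0,0,1],[-0.33,-0.09,0,0,0,0,1],[-0.33,-0.09,0,0,0,0,1],[-0.33,-0.09,0,0,0,0,1],[-0.33,-0.09,0,0,0,0,1],[-0.16,-0.05,0,0,0,0,1]]]' && python3 -m crank '[[[-0.16,-0.05,0,0,0,0,1],[-0.16,-0.04,0,0,0,-0.065,1],[0,0,0,0,0,-0.065,1],[0,0,0,0,0,-0.065,1],[0,0,0,0,0,-0.064,1],[0,0,0,0,0,0,1],[0,0,0,0,0,0,1]]]'
python3 - <<'E'
from h import *
s,im=snap('wrist','w1.png');print(s['position'],s['tool_rot'])
E
```

```text
time_s: 0.82
position: [0.471, 0.3327, 0.2051]
tool_rot: [[-0.917, 0.398, 0.002], [0.398, 0.917, -0.002], [-0.002, -0.001, -1.0]]
ft_force: [0.3, 0.3, 0.0]
gripper_width: 0.997
grip_force: 0.0
time_s: 1.4
position: [0.4983, 0.3107, 0.2052]
tool_rot: [[-1.0, 0.003, -0.001], [0.003, 1.0, -0.0], [0.001, -0.0, -1.0]]
ft_force: [-0.2, 0.1, -0.0]
gripper_width: 1.002
grip_force: 0.0
[0.49832038 0.31066346 0.20518373] [[-9.99996333e-01  2.65650656e-03 -5.26198563e-04]
 [ 2.65659213e-03  9.99996458e-01 -1.61978981e-04]
 [ 5.25766401e-04 -1.63376282e-04 -9.99999848e-01]]
```

View pics/w1.png

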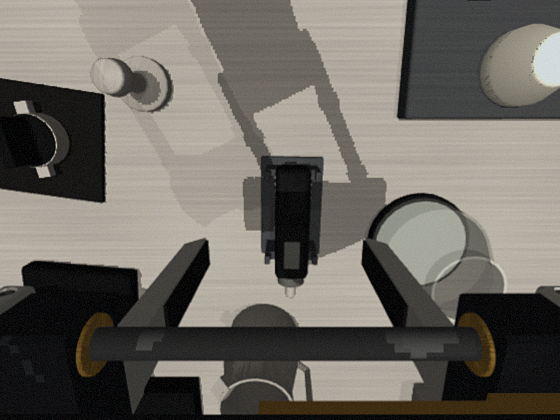

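The wrist view shows the wand's handle at columns 275-307 and rows 165-280, its nozzle tip at (290,292), the cradle base at columns 262-322, and the hopper at (420,240).

```bash
python3 - <<'E'
from h import *
im=cv2.imread('pics/w1.png');d=np.load('pics/w1.npy',allow_pickle=True).item();C=cam('wrist',{'position':d['p'],'tool_rot':d['r']})
g=im.max(2)
for y in range(152,300,8): print(y,g[y,258:328:2])
m=((g<45)*255).astype(np.uint8);m[:150]=0;m[296:]=0;m[:,:268]=0;m[:,316:]=0
for P,z in(((262,157),.008),((323,157),.008),((262,262),.008),((277,166),.081),((307,166),.081),((274,278),.081),((307,278),.081),((290,297),.017)):print(P,z,plane(C,P,z).round(4))
print(plane(C,[(371,232),(467,232),(420,195)],.01).round(3))
E
```

```text
152 [ 99  97  97  98  99 112 148 169 177 180 179 181 179 178 174 176 180 177
 179 175 179 182 179 179 176 174 176 174 172 176 175 177 174 171 174]
160 [ 91  81  36  39  41  37  39  72  70  71  71  69  78  72  71  66  78  68
  66  70  70  76  74  69  71  72  72  68  73  67  67  70  63 171 171]
168 [177  89  34  38  19  24  27  17  27  16   6   9  12   7  10   0   5  10
  15  16   2   2   0   0  16  13  26  16  18  30  32  61  73 189 181]
176 [147 131  49  31  35  40  30  37  78  18  15  24  25  22  27  26  22  26
  27  24  20  25  21  21  23  20  20  69  55  51  63  60 111 185 178]
184 [ 98  82  37  36  39  34  36  37  63  18  21  19  27  27  21  25  23  24
  23  28  25  26  22  24  15  15  42  50  37  40  37  30  73 109 110]
192 [ 97  88  39  43  40  44  42  36  41   3   4  21  13  12  17  11   4  10
  12  10  15  16  17  16  14   2  29  35  41  42  37  35  82 105 104]
200 [100  82  34  41  39  38  38  42  34   7  15  11  22   0  13  19  13  14
  18  11  19  17   9  16   7   6  21  46  41  40  40  31 107 108 102]
208 [113 104  37  39  44  42  28  39  35  12   3  10   5  10  14   6   
[... 1392 characters left out ...]
5 182]
288 [184 180 188 183 187 182 181 181 186 181 184 182 183 168 146 181 174 176
 136 169 186 187 184 183 180 184 182 184 184 182 183 182 181 184 181]
296 [180 181 185 182 183 181 182 179 183 185 180 178 182 181 143 165 177 164
 163 178 181 181 185 181 180 180 182 185 180 184 181 179 185 181 181]
(262, 157) 0.008 [[0.4622 0.2834 0.008 ]]
(323, 157) 0.008 [[0.4624 0.3558 0.008 ]]
(262, 262) 0.008 [[0.5986 0.2803 0.008 ]]
(277, 166) 0.081 [[0.4621 0.3031 0.081 ]]
(307, 166) 0.081 [[0.4622 0.332  0.081 ]]
(274, 278) 0.081 [[0.5821 0.2987 0.081 ]]
(307, 278) 0.081 [[0.5821 0.334  0.081 ]]
(290, 297) 0.017 [[0.6448 0.3168 0.017 ]]
[[0.556 0.419 0.01 ]
 [0.557 0.54  0.01 ]
 [0.509 0.475 0.01 ]]
```

```bash
python3 -m crank '[[[-0.2,0.054,0.1,0,0,0,1],[0,0,0.3,0,0,0,0.6],[0,0,0.3,0,0,0,0.6],[0,0,0.3,0,0,0,0.6],[0,0,0.2,0,0,0,0.6],[0,0,0.14,0,0,0,0.6],[0,0,0,0,0,0,0.6],[0,0,0,0,0,0,-1]]]' 40 && python3 -m crank '[[[0,0,0,0,0,0,-1],[0,0,0,0,0,0,-1],[0,0,0,0,0,0,-1],[0,0,0,0,0,0,-1],[0,0,0,0,0,0,-1],[0,0,0,0,0,0,-1]]]' 40
```

```text
time_s: 2.12
position: [0.5219, 0.3172, 0.044]
tool_rot: [[-1.0, 0.001, -0.002], [0.001, 1.0, -0.001], [0.002, -0.001, -1.0]]
ft_force: [0.6, -0.7, 0.3]
gripper_width: 0.756
grip_force: 0.0
time_s: 2.62
position: [0.5228, 0.3175, 0.0455]
tool_rot: [[-1.0, 0.0, 0.001], [0.0, 1.0, 0.001], [-0.001, 0.001, -1.0]]
ft_force: [-1.1, -0.4, 3.0]
gripper_width: 0.381
grip_force: 39.9
```

```bash
cat >> h.py <<'E'
NOZ=np.array([-.1066,0,.0272])  # nozzle in tool frame
def blow(target,head,pitch,h=.04):
    a,p=np.radians([head,pitch]);hd=np.array([np.cos(a),np.sin(a),0]);u=np.array([0,0,1.])
    wx=np.cos(p)*hd-np.sin(p)*u;wz=np.cos(p)*u+np.sin(p)*hd
    Rt=np.c_[-wx,np.cross(wz,wx),-wz];jet=np.cos(np.radians(65))*wx-np.sin(np.radians(65))*wz
    return np.array(target)-jet*h-Rt@NOZ,Rt
E
python3 -m crank '[[[0,0,-0.1,0,0,0,-1],[0,0,-0.3,0,0,0,-1],[0,0,-0.34,0,0,0,-1],[0,0,-0.34,0,0,0,-1],[0,0,-0.34,0,0,0,-1],[0,0,-0.34,0,0,0,-1],[0,0,-0.34,0,0,0,-1],[0,0,0,0,0,0,-1]]]'
python3 - <<'E'
from h import *
p,Rt=blow([.503,-.305,.085],-90,25);print(p)
s=arm.sense();go(p,s['tool_rot']);go(p,Rt)
snap('wrist','w2.png');snap('top','t2.png')
E
```

```text
time_s: 3.28
position: [0.5256, 0.3188, 0.3058]
tool_rot: [[-1.0, -0.0, 0.014], [-0.0, 1.0, 0.007], [-0.014, 0.007, -1.0]]
ft_force: [1.3, -0.0, -1.2]
gripper_width: 0.381
grip_force: 39.9
[ 0.503      -0.21988281  0.19470268]
shift [ 0.202  -4.4951  0.8929] turn [0. 0. 0.] rows>= 13.2
shift [ 0.202  -4.4951  0.8929] turn [-0.2075  0.2217  0.9852] rows>= 13.2
```

View pics/w2.png

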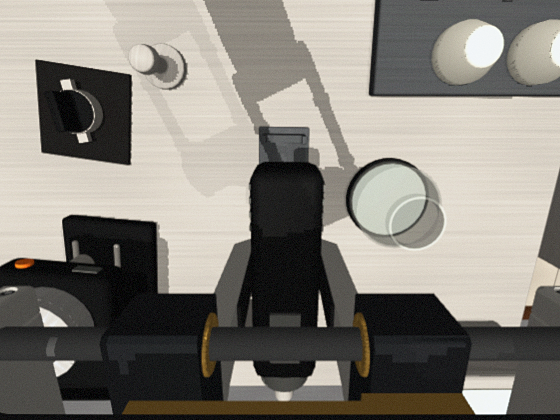

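The wand hangs centred and straight between the fingers (handle columns 250-322), and the cradle below it is empty. Next I'll carry it across to the cup.

```bash
python3 -m crank '[[[0,-0.15,0,0,0,0,-1],[0,-0.3,0,0,0,0,-1],[0,-0.34,0,0,0,0,-1],[0,-0.34,0,0,0,0,-1],[0,-0.34,0,0,0,0,-1],[0,-0.34,0,0,0,0,-1],[0,-0.34,0,0,0,0,-1],[0,-0.34,0,0,0,0,-1]]]' && python3 -m crank '[[[0,-0.34,0,0,0,0,-1],[0,-0.34,0,0,0,0,-1],[0,-0.34,0,0,0,0,-1],[0,-0.34,0,0,0,0,-1],[0,-0.3,0,0,0,0.03,-1],[0,0,0,0,0,0.07,-1],[0,0,0,0,0,0.07,-1],[0,0,0,0,0,0.07,-1]]]' && python3 -m crank '[[[0,0,0,0,0,0.078,-1],[0,0,0,0,0,0.078,-1],[0,0,0,0,0,0.078,-1],[0,0,0,0,0,0.078,-1],[0,0,0,0,0,0.078,-1],[0,0,0,0,0,0.078,-1],[0,0,0,0,0,0.078,-1],[0,0,0,0,0,0.078,-1]]]'&& python3 -m crank '[[[0,0,0,0,0.06,0.078,-1],[0,0,0,0,0.07,0.04,-1],[0,0,0,0,0.07,0,-1],[0,0,0,0,0.07,0,-1],[0,0,0,0,0,0,-1],[0,0,0,0,0,0,-1]]]'
python3 - <<'E'
from h import *
p,Rt=blow([.503,-.305,.085],-90,25);go(p,Rt)
snap('top','t3.png');s,_=snap('wrist','w3.png')
print(s['qpos'])
E
```

```text
time_s: 4.05
position: [0.5203, 0.0168, 0.2934]
tool_rot: [[-1.0, -0.0, -0.006], [-0.0, 1.0, 0.001], [0.006, 0.001, -1.0]]
ft_force: [1.1, -0.6, -2.6]
gripper_width: 0.381
grip_force: 39.9
time_s: 4.72
position: [0.5207, -0.1812, 0.2928]
tool_rot: [[-0.927, 0.375, -0.007], [0.375, 0.927, 0.003], [0.007, 0.001, -1.0]]
ft_force: [0.6, 0.9, -2.9]
gripper_width: 0.384
grip_force: 39.9
time_s: 5.38
position: [0.5208, -0.18, 0.293]
tool_rot: [[-0.206, 0.979, -0.006], [0.979, 0.206, 0.003], [0.004, -0.005, -1.0]]
ft_force: [-0.1, -0.0, -2.5]
gripper_width: 0.382
grip_force: 39.9
time_s: 5.88
position: [0.5215, -0.1818, 0.2929]
tool_rot: [[-0.039, 0.999, -0.036], [0.918, 0.05, 0.395], [0.396, -0.018, -0.918]]
ft_force: [0.3, -0.1, -2.3]
gripper_width: 0.38
grip_force: 39.9
shift [-0.6089 -0.1549  0.6317] turn [-0.0235  0.019   0.0245] rows>= 2.6
[-38.28786981  19.38527823  72.98816415  17.16831733 103.46227086
 -39.40333985]
```

```bash
python3 - <<'E'
from h import *
a=cv2.imread('pics/w3.png');b=cv2.resize(cv2.imread('pics/top0.png')[190:310,380:480],None,fx=3,fy=3,interpolation=2)
s=snap('scene','s3.png')[1];c=cv2.resize(s[90:190,200:320],None,fx=3,fy=3,interpolation=2)
o=np.zeros((600,800,3),np.uint8);o[:315,:420]=cv2.resize(a,(420,315));o[:300,430:730]=b[:300];o[316:600,0:360]=c[:284]
t=cv2.imread('pics/t3.png')[170:310,340:490];o[316:596,430:730]=cv2.resize(t,None,fx=2,fy=2)
cv2.imwrite('pics/m3.png',o)
E
```

```text
(no output)
```

View pics/m3.png

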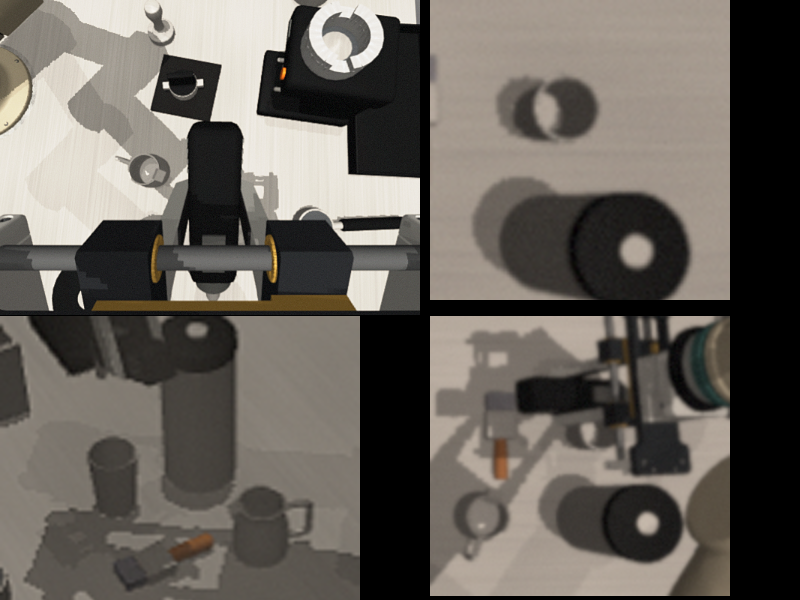

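The close views show the cup rim at about (426,226) in the top camera and (238,136) in the scene camera. The collar, with its notches, is visible in the wrist view.

```bash
python3 - <<'E'
from h import *
print('top',plane(cam('top'),[(425.5,226.3)],.085),'scene',plane(cam('scene'),[(237.7,136)],.085), 'can scene',plane(cam('scene'),[(200+200/3,90+16/3)],.207))
d=np.load('pics/w3.npy',allow_pickle=True).item();C=cam('wrist',{'position':d['p'],'tool_rot':d['r']})
im=cv2.imread('pics/w3.png');g=im.min(2)
m=((g>150)*255).astype(np.uint8);m[:,:405]=0;m[:,515:]=0;m[105:]=0
cs=max(cv2.findContours(m,0,1)[0],key=cv2.contourArea);P=plane(C,cs.reshape(-1,2).astype(float),.19)[:,:2]
c,r=cv2.minEnclosingCircle(P.astype(np.float32));print('collar wrist',c,r)
# top view collar
im=cv2.imread('pics/top0.png');g=im.min(2);m=((g>110)*255).astype(np.uint8);m[:,:268]=0;m[:,326:]=0;m[:118]=0;m[174:]=0
cs=max(cv2.findContours(m,0,1)[0],key=cv2.contourArea);P=plane(cam('top'),cs.reshape(-1,2).astype(float),.19)[:,:2]
print('collar top',cv2.minEnclosingCircle(P.astype(np.float32)))
E
```

```text
top [[ 0.50216617 -0.30478948  0.085     ]] scene [[ 0.50470142 -0.29880535  0.085     ]] can scene [[ 0.38193606 -0.30722576  0.207     ]]
collar wrist (0.7022343277931213, 0.03808477520942688) 0.06570611149072647
collar top ((0.6867591738700867, 0.03474956750869751), 0.050569500774145126)
```

```bash
python3 -m crank '[[[-0.15,-0.04,0.14,-0.0235,0.019,0.0245,-1],[-0.16,-0.04,0.16,0,0,0,-1],[-0.14,-0.04,0.16,0,0,0,-1],[-0.1,-0.02,0.12,0,0,0,-1],[-0.04,-0.01,0.05,0,0,0,-1],[0,0,0,0,0,0,-1],[0,0,0,0,0,0,-1]]]'
python3 - <<'E'
from h import *
p,Rt=blow([.503,-.303,.085],-90,25);go(p,Rt)
s=arm.sense();n=s['position']+s['tool_rot']@NOZ;print('noz',n)
s,im=snap('scene','s4.png');o=cv2.resize(im[80:180,190:310],None,fx=4,fy=4,interpolation=2)
s,i2=snap('top','t4.png');o2=cv2.resize(i2[190:290,390:480],None,fx=3.4,fy=3.4,interpolation=2)
q=np.zeros((400,800,3),np.uint8);q[:,:480]=o;q[:340,490:796]=o2;cv2.imwrite('pics/m4.png',np.clip(q*1.5,0,255))
E
```

```text
time_s: 6.62
position: [0.5058, -0.2132, 0.1997]
tool_rot: [[-0.007, 1.0, 0.005], [0.908, 0.004, 0.42], [0.42, 0.008, -0.908]]
ft_force: [0.0, -0.4, -2.8]
gripper_width: 0.379
grip_force: 39.9
shift [-0.0527 -0.0239  0.0212] turn [0.0032 0.002  0.0046] rows>= 0.2
noz [ 0.50671714 -0.29853148  0.13026347][ WARN:0@2.451] global loadsave.cpp:1063 imwrite_ Unsupported depth image for selected encoder is fallbacked to CV_8U.
```

View pics/m4.png

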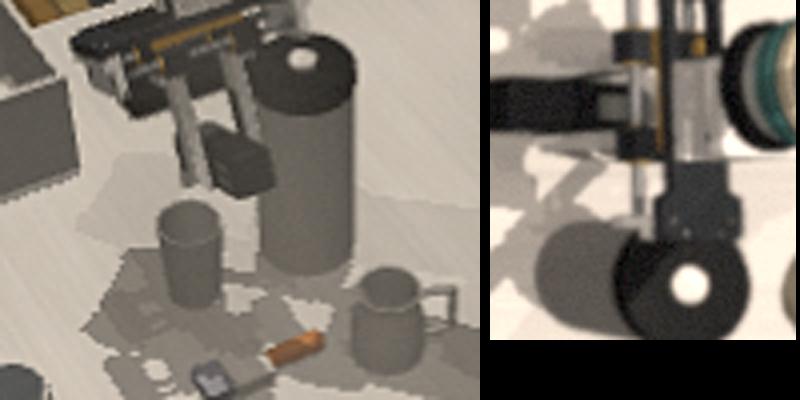

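The nozzle sits just above the cup, hidden behind the left finger at about (190,185) in the crop. The gripper passes well above the canister. I'll trim the pose and hold.

```bash
python3 - <<'E'
from h import *
s=arm.sense();n=s['position']+s['tool_rot']@NOZ
print((proj(cam('scene'),[n,[.503,-.303,.085]])-[190,80])*4)
E
python3 -m crank '[[[-0.05,-0.02,0.02,0,0,0,-1],[0,0,0,0,0,0,-1],[0,0,0,0,0,0,-1],[0,0,0,0,0,0,-1],[0,0,0,0,0,0,-1],[0,0,0,0,0,0,-1],[0,0,0,0,0,0,-1],[0,0,0,0,0,0,-1]]]' && python3 -m crank '[[[0,0,0,0,0,0,-1],[0,0,0,0,0,0,-1],[0,0,0,0,0,0,-1],[0,0,0,0,0,0,-1],[0,0,0,0,0,0,-1],[0,0,0,0,0,0,-1],[0,0,0,0,0,0,-1],[0,0,0,0,0,0,-1]]]' >/dev/null; python3 -m crank '[[[0,0,0,0,0,0,-1],[0,0,0,0,0,0,-1],[0,0,0,0,0,0,-1],[0,0,0,0,0,0,-1],[0,0,0,0,0,0,-1],[0,0,0,0,0,0,-1],[0,0,0,0,0,0,-1],[0,0,0,0,0,0,-1]]]' >/dev/null; python3 -m crank '[[[0,0,0,0,0,0,-1],[0,0,0,0,0,0,-1],[0,0,0,0,0,0,-1],[0,0,0,0,0,0,-1],[0,0,0,0,0,0,-1],[0,0,0,0,0,0,-1],[0,0,0,0,0,0,-1],[0,0,0,0,0,0,-1]]]'
python3 - <<'E'
from h import *
s=arm.sense();n=s['position']+s['tool_rot']@NOZ;print(n)
go([.52,-.19,.33],s['tool_rot'])
E
```

```text
[[184.29855534 184.51275837]
 [190.37858739 220.52391015]]
time_s: 7.38
position: [0.503, -0.2186, 0.1939]
tool_rot: [[-0.005, 1.0, 0.005], [0.907, 0.003, 0.42], [0.42, 0.006, -0.907]]
ft_force: [1.2, -0.5, -2.7]
gripper_width: 0.38
grip_force: 39.9
time_s: 9.38
position: [0.5029, -0.2186, 0.1938]
tool_rot: [[-0.005, 1.0, 0.004], [0.907, 0.003, 0.42], [0.42, 0.006, -0.907]]
ft_force: [-0.5, -0.7, -1.8]
gripper_width: 0.381
grip_force: 39.9
[ 0.50363372 -0.30391913  0.12435395]
shift [ 0.6927  0.1501 -0.9286] turn [0. 0. 0.] rows>= 3.4
```

```bash
python3 -m crank '[[[0.08,0,-0.17,0,0,0,-1],[0.125,0,-0.27,0,0,0,-1],[0.125,0,-0.27,0,0,0,-1],[0.125,0,-0.27,0,0,0,-1],[0,0,0,0.03,0,-0.065,-1],[0,0,0,0.032,0,-0.07,-1],[0,0,0,0.032,0,-0.07,-1],[0,0,0,0.032,0,-0.07,-1]]]' && python3 -m crank '[[[0,0,0,0.032,0,-0.07,-1],[0,0,0,0.032,0,-0.07,-1],[0,0,0,0.032,0,-0.07,-1],[0,0,0,0.032,0,-0.07,-1],[0,0,0,0.032,0,-0.07,-1],[0,0,0,0.032,0,-0.07,-1],[0,0,0,0.032,0,-0.07,-1],[0,0,0,0.032,0,-0.07,-1]]]' && python3 -m crank '[[[0,0,0,0.032,0,-0.07,-1],[0,0,0,0,0,0,-1]]]'
python3 - <<'E'
from h import *
s=arm.sense()
p,Rt=blow([.687,.035,.19],0,25);print(p);go(p,Rt);go(p+[0,0,.06],s['tool_rot'])
E
```

```text
time_s: 10.05
position: [0.5022, -0.219, 0.3237]
tool_rot: [[-0.425, 0.885, -0.187], [0.803, 0.465, 0.373], [0.417, 0.008, -0.909]]
ft_force: [0.0, -0.3, -2.7]
gripper_width: 0.382
grip_force: 39.9
time_s: 10.72
position: [0.5028, -0.2183, 0.323]
tool_rot: [[-0.905, 0.119, -0.407], [0.105, 0.993, 0.055], [0.411, 0.007, -0.912]]
ft_force: [-0.5, -0.2, -2.1]
gripper_width: 0.382
grip_force: 39.9
time_s: 10.88
position: [0.5027, -0.2161, 0.3237]
tool_rot: [[-0.912, -0.001, -0.41], [-0.003, 1.0, 0.006], [0.41, 0.007, -0.912]]
ft_force: [-0.3, 0.2, -2.5]
gripper_width: 0.381
grip_force: 39.9
[0.60188281 0.035      0.29970268]
shift [-0.8433  2.0909 -0.1441] turn [0.0038 0.009  0.0022] rows>= 6.5
shift [-0.6384  2.0943 -0.6002] turn [0. 0. 0.] rows>= 6.5
```

```bash
python3 -m crank '[[[-0.06,0.15,-0.01,0,0,0,-1],[-0.12,0.3,-0.02,0,0.009,0,-1],[-0.13,0.32,-0.02,0,0,0,-1],[-0.13,0.32,-0.02,0,0,0,-1],[-0.13,0.32,-0.02,0,0,0,-1],[-0.12,0.32,-0.02,0,0,0,-1],[-0.1,0.25,-0.02,0,0,0,-1],[-0.05,0.11,-0.01,0,0,0,-1]]]' && python3 -m crank '[[[0,0,0,0,0,0,-1],[0,0,0,0,0,0,-1]]]'
python3 - <<'E'
from h import *
p,Rt=blow([.687,.035,.19],0,25);go(p,Rt)
s=arm.sense();n=s['position']+s['tool_rot']@NOZ;print(n)
s,im=snap('scene','s5.png');o=cv2.resize(im[140:260,170:290],None,fx=3.3,fy=3.3,interpolation=2)
s,i2=snap('top','t5.png');o2=cv2.resize(i2[95:205,240:350],None,fx=3.6,fy=3.6,interpolation=2)
q=np.zeros((400,800,3),np.uint8);q[:396,:396]=o;q[:396,400:796]=o2;cv2.imwrite('pics/m5.png',np.clip(q*1.4,0,255).astype(np.uint8))
print((proj(cam('scene'),[n,[.687,.035,.19]])-[170,140])*3.3)
E
```

```text
time_s: 11.55
position: [0.6029, 0.036, 0.2965]
tool_rot: [[-0.906, 0.004, -0.424], [0.0, 1.0, 0.009], [0.424, 0.008, -0.906]]
ft_force: [-0.1, -0.2, -2.7]
gripper_width: 0.379
grip_force: 39.9
time_s: 11.72
position: [0.6019, 0.0316, 0.2972]
tool_rot: [[-0.906, 0.006, -0.424], [0.003, 1.0, 0.006], [0.424, 0.004, -0.906]]
ft_force: [0.2, -0.6, -3.6]
gripper_width: 0.381
grip_force: 39.9
shift [ 0.0088  0.0283 -0.0188] turn [ 0.0038 -0.0011 -0.0021] rows>= 0.1
[0.68685873 0.03142479 0.22733627]
[[194.74758565 170.29640587]
 [200.22550126 202.25136163]]
```

View pics/m5.png

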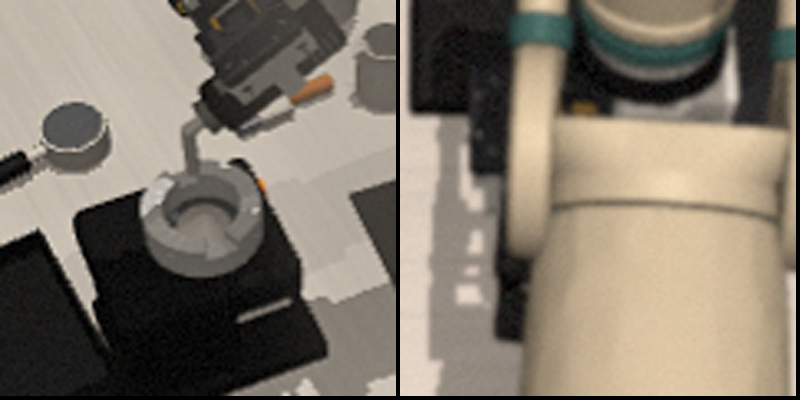

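The scene crop shows the nozzle tip at about (193,172), straight above the middle of the collar (203,203) and matching the prediction. I'll trim and hold.

```bash
python3 -m crank '[[[0.009,0.028,-0.019,0,0,0,-1],[0,0,0,0,0,0,-1],[0,0,0,0,0,0,-1],[0,0,0,0,0,0,-1],[0,0,0,0,0,0,-1],[0,0,0,0,0,0,-1],[0,0,0,0,0,0,-1],[0,0,0,0,0,0,-1]]]' && python3 -m crank '[[[0,0,0,0,0,0,-1],[0,0,0,0,0,0,-1],[0,0,0,0,0,0,-1],[0,0,0,0,0,0,-1],[0,0,0,0,0,0,-1],[0,0,0,0,0,0,-1],[0,0,0,0,0,0,-1],[0,0,0,0,0,0,-1]]]' >/dev/null; python3 -m crank '[[[0,0,0,0,0,0,-1],[0,0,0,0,0,0,-1],[0,0,0,0,0,0,-1],[0,0,0,0,0,0,-1],[0,0,0,0,0,0,-1],[0,0,0,0,0,0,-1],[0,0,0,0,0,0,-1],[0,0,0,0,0,0,-1]]]' >/dev/null; python3 -m crank '[[[0,0,0,0,0,0,-1],[0,0,0,0,0,0,-1],[0,0,0,0,0,0,-1],[0,0,0,0,0,0,-1],[0,0,0,0,0,0,-1],[0,0,0,0,0,0,-1],[0,0,0,0,0,0,-1],[0,0,0,0,0,0,-1]]]'
python3 - <<'E'
from h import *
s=arm.sense();n=s['position']+s['tool_rot']@NOZ;print(n)
go([.48,.036,.34],s['tool_rot'])
E
```

```text
time_s: 12.48
position: [0.6017, 0.0353, 0.3001]
tool_rot: [[-0.906, 0.005, -0.423], [0.002, 1.0, 0.006], [0.423, 0.005, -0.906]]
ft_force: [-0.5, 0.5, -2.1]
gripper_width: 0.384
grip_force: 39.9
time_s: 14.48
position: [0.6017, 0.0353, 0.3002]
tool_rot: [[-0.906, 0.004, -0.423], [0.002, 1.0, 0.007], [0.423, 0.005, -0.906]]
ft_force: [-0.3, 0.1, -2.7]
gripper_width: 0.38
grip_force: 39.9
[0.68680993 0.03531408 0.2304303 ]
shift [1.0596 0.0027 0.1289] turn [0. 0. 0.] rows>= 3.1
```

```bash
python3 -m crank '[[[0.1,0,-0.2,0,0,0,-1],[0.2,0,0,0,0,0,-1],[0.3,0,0.1,0,0,0,-1],[0.3,0,0.1,0,0,0,-1],[0.1,0,0.1,0,-0.069,0,-1],[0,0,0,0,-0.07,0,-1],[0,0,0,0,-0.07,0,-1],[0,0,0,0,-0.07,0,-1]]]' && python3 -m crank '[[[0,0.2,0,0,0,0,-1],[0,0.32,0,0,0,0,-1],[0,0.32,0,0,0,0,-1],[0,0.32,0,0,0,0,-1],[0,0.32,0,0,0,0,-1],[0,0.32,0,0,0,0,-1],[0,0.32,0,0,0,0,-1],[0,0.2,0,0,0,0,-1]]]' && python3 -m crank '[[[0,0,0,0,0,0,-1],[0,0,0,0,0,0,-1],[0,0,0,0,0,0,-1]]]'
python3 - <<'E'
from h import *
go([.5228,.3175,.0455+.04],down(90))
E
```

```text
time_s: 15.15
position: [0.4875, 0.0357, 0.3411]
tool_rot: [[-1.0, 0.004, 0.007], [0.004, 1.0, 0.005], [-0.007, 0.005, -1.0]]
ft_force: [0.9, 0.1, -2.6]
gripper_width: 0.382
grip_force: 39.9
time_s: 15.82
position: [0.4879, 0.3175, 0.3413]
tool_rot: [[-1.0, 0.002, -0.0], [0.002, 1.0, 0.006], [0.0, 0.006, -1.0]]
ft_force: [0.1, -0.2, -2.6]
gripper_width: 0.379
grip_force: 39.9
time_s: 16.07
position: [0.4887, 0.3133, 0.3413]
tool_rot: [[-1.0, 0.004, 0.0], [0.004, 1.0, 0.004], [-0.0, 0.004, -1.0]]
ft_force: [0.6, -0.3, -3.2]
gripper_width: 0.381
grip_force: 39.9
shift [-0.284   0.0285  2.1321] turn [ 0.0023  0.0001 -0.0027] rows>= 6.2
```

```bash
python3 -m crank '[[[-0.15,0.015,0.2,0,0,-0.0027,-1],[-0.134,0.014,0.3,0,0,0,-1],[0,0,0.34,0,0,0,-1],[0,0,0.34,0,0,0,-1],[0,0,0.34,0,0,0,-1],[0,0,0.34,0,0,0,-1],[0,0,0.24,0,0,0,-1],[0,0,0,0,0,0,-1]]]' && python3 -m crank '[[[0,0,0,0,0,0,-1],[0,0,0,0,0,0,-1]]]'
python3 - <<'E'
from h import *
go([.5228,.3175,.0455],down(90))
E
```

```text
time_s: 16.73
position: [0.5189, 0.3146, 0.0834]
tool_rot: [[-1.0, 0.002, -0.011], [0.002, 1.0, -0.001], [0.011, -0.001, -1.0]]
ft_force: [-0.5, -0.7, -3.4]
gripper_width: 0.379
grip_force: 39.9
time_s: 16.9
position: [0.5255, 0.3186, 0.0919]
tool_rot: [[-1.0, 0.001, 0.005], [0.001, 1.0, 0.007], [-0.005, 0.007, -1.0]]
ft_force: [-0.1, 1.0, -2.0]
gripper_width: 0.38
grip_force: 39.9
shift [ 0.0239 -0.0115  0.3866] turn [ 0.0042  0.003  -0.0008] rows>= 1.1
```

```bash
python3 -m crank '[[[0,0,0.06,0,0,0,-1],[0,0,0.06,0,0,0,-1],[0,0,0.06,0,0,0,-1],[0,0,0.06,0,0,0,-1],[0,0,0.05,0,0,0,-1],[0,0,0,0,0,0,-1],[0,0,0,0,0,0,-1],[0,0,0,0,0,0,-1]]]'
python3 - <<'E'
from h import *
go([.5228,.3175,.0455],down(90))
E
```

```text
time_s: 17.57
position: [0.5238, 0.319, 0.0548]
tool_rot: [[-1.0, 0.0, 0.001], [0.0, 1.0, 0.005], [-0.001, 0.005, -1.0]]
ft_force: [-0.9, -0.3, -1.9]
gripper_width: 0.379
grip_force: 39.9
shift [ 0.0082 -0.0132  0.0771] turn [ 0.0033  0.0009 -0.0001] rows>= 0.2
```

```bash
python3 -m crank '[[[0.006,-0.01,0.02,0,0,0,-1],[0,0,0.02,0,0,0,-1],[0,0,0.02,0,0,0,-1],[0,0,0.018,0,0,0,-1],[0,0,0,0,0,0,-1],[0,0,0,0,0,0,-1],[0,0,0,0,0,0,-1]]]'
```

```text
time_s: 18.15
position: [0.523, 0.3178, 0.0455]
tool_rot: [[-1.0, 0.0, 0.001], [0.0, 1.0, 0.005], [-0.001, 0.005, -1.0]]
ft_force: [-0.3, 0.1, -1.3]
gripper_width: 0.385
grip_force: 39.9
```

```bash
python3 -m crank '[[[0,0,0.008,0,0,0,-1],[0,0,0,0,0,0,-1],[0,0,0,0,0,0,0.4],[0,0,0,0,0,0,0.6],[0,0,0,0,0,0,0.6],[0,0,0,0,0,0,0.6],[0,0,0,0,0,0,0.6]]]' && python3 -m crank '[[[0,0,-0.05,0,0,0,0.6],[0,0,-0.2,0,0,0,0.6],[0,0,-0.3,0,0,0,0.8],[0,0,-0.3,0,0,0,1],[0,0,-0.3,0,0,0,1],[0,0,-0.3,0,0,0,1],[0,0,0,0,0,0,1]]]'
python3 - <<'E'
from h import *
d=np.load('pics/w1.npy',allow_pickle=True).item();C=cam('wrist',{'position':d['p'],'tool_rot':d['r']})
for p in((22,107),(66,143),(25,103),(45,173),(105,95),(105,202)):print(p,plane(C,p,.026 if p[0]<100 else .008).round(3))
s=arm.sense();print(s['position'],s['gripper_width']);go([.46,.033,.24],s['tool_rot'])
E
```

```text
time_s: 18.73
position: [0.523, 0.3177, 0.0443]
tool_rot: [[-1.0, 0.0, 0.001], [0.0, 1.0, 0.005], [-0.001, 0.005, -1.0]]
ft_force: [0.4, 0.0, 0.0]
gripper_width: 0.699
grip_force: 0.0
time_s: 19.32
position: [0.5266, 0.3187, 0.2272]
tool_rot: [[-1.0, 0.0, 0.015], [0.0, 1.0, 0.012], [-0.015, 0.012, -1.0]]
ft_force: [0.8, 0.6, 0.3]
gripper_width: 0.994
grip_force: 0.0
(22, 107) [[0.405 0.025 0.026]]
(66, 143) [[0.444 0.066 0.026]]
(25, 103) [[0.401 0.03  0.026]]
(45, 173) [[0.478 0.035 0.026]]
(105, 95) [[0.392 0.108 0.008]]
(105, 202) [[0.517 0.088 0.008]]
[0.52659749 0.31868608 0.2272333 ] 0.9937621512401814
shift [ 0.5527 -2.3794 -0.1422] turn [0. 0. 0.] rows>= 7.0
```

```bash
python3 -m crank '[[[0.05,-0.2,0,0,0,0,1],[0.08,-0.32,0,0,0,0,1],[0.1,-0.32,0,0,0,0,1],[0.1,-0.32,0,0,0,0,1],[0.1,-0.32,0,0,0,0,1],[0.1,-0.32,0,0,0,0,1],[0.09,-0.32,0.05,0,0,0,1],[0.07,-0.3,0.1,0,0,0,1]]]' && python3 -m crank '[[[0,0,0.02,0,0,0,1],[0,0,0,0,0,0,1],[0,0,0,0,0,0,1],[0,0,0,0,0,0,1]]]'
python3 - <<'E'
from h import *
s,a=snap('wrist','w6.png');print(s['position'],s['tool_rot']);s,t=snap('top','t6.png')
o=np.zeros((600,800,3),np.uint8);o[:420,:560]=a;o[:240,565:745]=np.clip(cv2.resize(t[170:250,160:220],None,fx=3,fy=3,interpolation=2)*1.5,0,255);o[250:490,565:795]=np.clip(cv2.resize(t[200:300,390:486],(230,240))*1.5,0,255)
cv2.imwrite('pics/m6.png',o)
E
```

```text
time_s: 19.98
position: [0.4395, 0.0248, 0.2]
tool_rot: [[-1.0, -0.0, 0.005], [-0.0, 1.0, 0.004], [-0.005, 0.004, -1.0]]
ft_force: [1.4, -1.0, 0.2]
gripper_width: 1.003
grip_force: 0.0
time_s: 20.32
position: [0.4405, 0.0276, 0.1969]
tool_rot: [[-1.0, -0.001, 0.002], [-0.001, 1.0, 0.006], [-0.002, 0.006, -1.0]]
ft_force: [-0.2, 0.6, 0.8]
gripper_width: 0.999
grip_force: 0.0
[0.44053161 0.02759103 0.196855  ] [[-9.99997176e-01 -9.35772979e-04  2.18437771e-03]
 [-9.23263084e-04  9.99983209e-01  5.72098380e-03]
 [-2.18969458e-03  5.71895089e-03 -9.99981249e-01]]
```

View pics/m6.png

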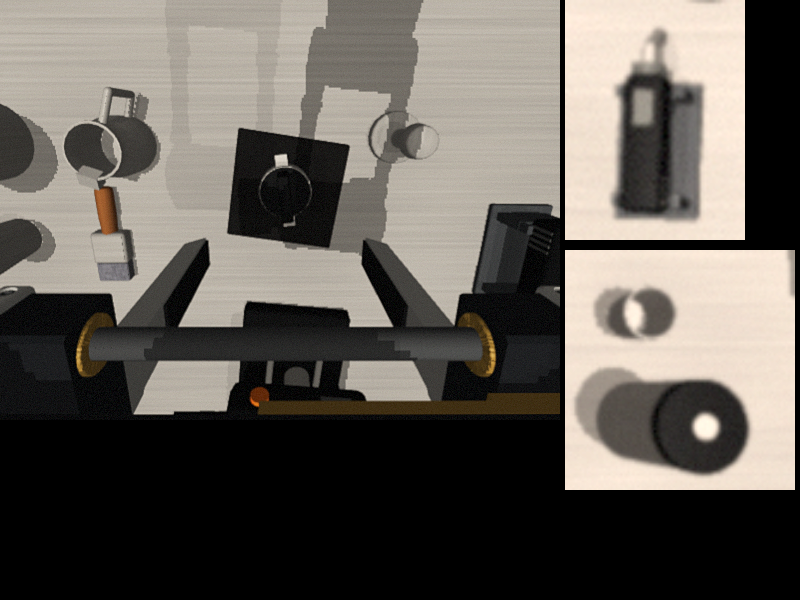

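The wand lies in its cradle as before, and the cup and canister are unmoved. In the wrist view the carrier disc is centred at about (285.5,190), with its lugs at (281,159) and (290,221).

```bash
python3 - <<'E'
from h import *
d=np.load('pics/w6.npy',allow_pickle=True).item();C=cam('wrist',{'position':d['p'],'tool_rot':d['r']})
g=cv2.imread('pics/w6.png').max(2)
r=g[130:245,240:340]
m=((g>60)*255).astype(np.uint8);mm=np.zeros_like(m);mm[145:235,255:318]=m[145:235,255:318]
n,l,st,ct=cv2.connectedComponentsWithStats(mm)
for i in range(1,n):
    if st[i,4]>15: print(st[i],ct[i],plane(C,ct[i],.026).round(4))
ys,xs=np.nonzero(mm);P=plane(C,np.c_[xs,ys].astype(float),.030)[:,:2].astype(np.float32)
for a in(170,180,190,200,210):
    q=np.nonzero(mm[a])[0];print(a,q.min(),q.max(),plane(C,[(q.min(),a),(q.max(),a)],.03)[:,:2].round(4).tolist())
# mat corners
print(plane(C,[(239,128),(349,146),(331,247),(228,233)],.008).round(4),plane(C,[(239,128),(349,146),(331,247),(228,233)],.008).mean(0))
E
```

```text
[261 153  49  31 311] [281.8681672  165.34726688] [[0.411  0.0251 0.026 ]]
[283 216  13  11  56] [289.89285714 222.89285714] [[0.4786 0.0343 0.026 ]]
170 268 300 [[0.4156, 0.0098], [0.4156, 0.0451]]
180 261 309 [[0.4268, 0.0018], [0.4268, 0.0553]]
190 311 311 [[0.4382, 0.0578], [0.4382, 0.0578]]Traceback (most recent call last):
  File "<stdin>", line 11, in <module>
    return umr_minimum(a, axis, None, out, keepdims, initial, where)
ValueError: zero-size array to reduction operation minimum which has no identity
```

```bash
python3 -m crank '[[[0.004,0.005,0.1,0,0,-0.045,0.6],[0,0,0.25,0,0,-0.044,0.3],[0,0,0.3,0,0,0,0.2],[0,0,0.3,0,0,0,0],[0,0,0.1,0,0,0,0],[0,0,0.05,0,0,0,0],[0,0,0,0,0,0,0],[0,0,0,0,0,0,0]]]' 30
python3 - <<'E'
from h import *
go([.44,.0282,.035],down(98))
E
```

```text
time_s: 21.08
position: [0.4406, 0.0284, 0.0651]
tool_rot: [[-0.99, -0.14, 0.003], [-0.14, 0.99, 0.005], [-0.003, 0.005, -1.0]]
ft_force: [-0.6, 0.3, 1.1]
gripper_width: 0.506
grip_force: 0.0
shift [ 0.0064 -0.0019  0.2508] turn [0.0029 0.0021 0.0008] rows>= 0.7
```

```bash
python3 -m crank '[[[0.006,0,0.08,0,0,0,0],[0,0,0.08,0,0,0,0],[0,0,0.06,0,0,0,0],[0,0,0.03,0,0,0,0],[0,0,0,0,0,0,0],[0,0,0,0,0,0,0],[0,0,0,0,0,0,-1],[0,0,0,0,0,0,-1]]]' 30 && python3 -m crank '[[[0,0,0,0,0,0,-1],[0,0,0,0,0,0,-1],[0,0,0,0,0,0,-1],[0,0,0,0,0,0,-1],[0,0,0,0,0,0,-1],[0,0,0,0,0,0,-1],[0,0,0,0,0,0,-1],[0,0,0,0,0,0,-1]]]' 30
```

```text
time_s: 21.75
position: [0.4394, 0.0278, 0.035]
tool_rot: [[-0.99, -0.139, 0.002], [-0.139, 0.99, 0.005], [-0.003, 0.005, -1.0]]
ft_force: [0.5, -0.4, -0.3]
gripper_width: 0.392
grip_force: 0.0
time_s: 22.42
position: [0.4389, 0.0278, 0.0346]
tool_rot: [[-0.99, -0.139, 0.001], [-0.139, 0.99, 0.005], [-0.002, 0.005, -1.0]]
ft_force: [-0.3, -1.4, 4.4]
gripper_width: 0.127
grip_force: 30.0
```

```bash
python3 -m crank '[[[0,0,-0.05,0,0,0,-1],[0,0,-0.2,0,0,0,-1],[0,0,-0.34,0,0,0,-1],[0,0,-0.34,0,0,0,-1],[0,0,-0.34,0,0,0,-1],[0,0,-0.34,0,0,0,-1],[0,0,-0.34,0,0,0,-1],[0,0,-0.34,0,0,0,-1]]]' && python3 -m crank '[[[0,0,-0.34,0,0,0.05,-1],[0,0,-0.3,0,0,0.077,-1],[0,0,0,0,0,0.077,-1],[0,0,0,0,0,0.077,-1],[0,0,0,0,0,0.077,-1],[0,0,0,0,0,0.077,-1],[0,0,0,0,0,0.077,-1],[0,0,0,0,0,0.077,-1]]]' && python3 -m crank '[[[0,0,0,0,0,0.077,-1],[0,0,0,0,0,0.077,-1],[0,0,0,0,0,0.077,-1],[0,0,0,0,0,0.077,-1],[0,0,0,0,0,0.06,-1],[0,0,0,0,0,0,-1]]]'
python3 - <<'E'
from h import *
s=arm.sense();print(s['position'],s['qpos']);go([.687,-.045,.37],s['tool_rot'])
E
```

```text
time_s: 23.08
position: [0.4376, 0.0268, 0.3113]
tool_rot: [[-0.99, -0.139, 0.001], [-0.139, 0.99, 0.006], [-0.002, 0.005, -1.0]]
ft_force: [0.4, -0.2, -1.3]
gripper_width: 0.129
grip_force: 30.0
time_s: 23.75
position: [0.438, 0.0264, 0.3858]
tool_rot: [[-0.703, 0.711, 0.0], [0.711, 0.703, 0.006], [0.004, 0.004, -1.0]]
ft_force: [-0.1, -0.1, -1.9]
gripper_width: 0.125
grip_force: 30.0
time_s: 24.25
position: [0.438, 0.0263, 0.3858]
tool_rot: [[-0.204, 0.979, 0.0], [0.979, 0.204, 0.006], [0.005, 0.001, -1.0]]
ft_force: [-0.7, -0.2, -1.2]
gripper_width: 0.129
grip_force: 30.0
[0.43804864 0.02634201 0.38577953] [ -5.94797718   0.70715824  79.8296985    0.32638506  99.47929922
 -17.68844378]
shift [-1.0067  1.9091  0.1288] turn [0. 0. 0.] rows>= 6.2
```

```bash
python3 -m crank '[[[-0.08,0.15,0,0,0,0,-1],[-0.15,0.28,0,0,0,0,-1],[-0.16,0.3,0,0,0,0,-1],[-0.16,0.3,0,0,0,0,-1],[-0.16,0.3,0,0,0,0,-1],[-0.15,0.3,0,0,0,0,-1],[-0.1,0.2,0.06,0,0,0,-1],[-0.04,0.08,0.06,0,0,0,-1]]]' && python3 -m crank '[[[0,0,0,0,0,0,-1],[0,0,0,0,0,0,-1],[0,0,0,0,0,0,-1],[0,0,0,0,0,0,-1]]]'
python3 - <<'E'
from h import *
s,a=snap('wrist','w7.png');print(s['position'],s['tool_rot'])
E
```

```text
time_s: 24.92
position: [0.6911, -0.0455, 0.3684]
tool_rot: [[-0.207, 0.978, 0.0], [0.978, 0.207, 0.005], [0.005, 0.001, -1.0]]
ft_force: [-0.5, 0.4, -2.3]
gripper_width: 0.123
grip_force: 30.0
time_s: 25.25
position: [0.686, -0.0434, 0.3735]
tool_rot: [[-0.207, 0.978, 0.003], [0.978, 0.207, 0.005], [0.004, 0.004, -1.0]]
ft_force: [-0.2, 0.5, -1.4]
gripper_width: 0.125
grip_force: 30.0
[ 0.68595669 -0.04340247  0.37354152] [[-0.20672626  0.97839495  0.00275236]
 [ 0.97838922  0.20671095  0.00501208]
 [ 0.00433485  0.003729   -0.99998365]]
```

View pics/w7.png

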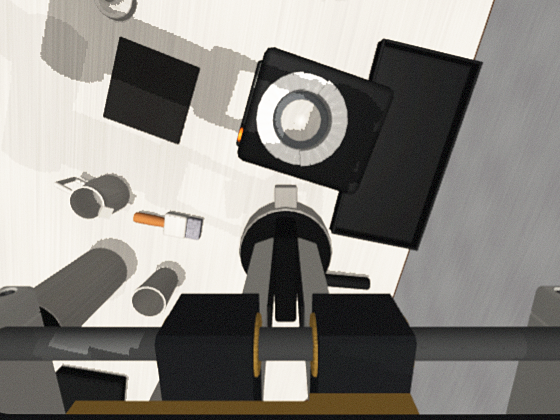

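The wrist view shows the collar as a ring centred near (302,118), spanning columns 257-348. The head edges run (272,48)-(392,85). The held carrier's disc spans columns 240-332 with one lug at (286,196).

```bash
python3 - <<'E'
from h import *
d=np.load('pics/w7.npy',allow_pickle=True).item();S={'position':d['p'],'tool_rot':d['r']};C=cam('wrist',S)
im=cv2.imread('pics/w7.png');g=im.max(2)
print('cam',(-C[2].T@C[3]).round(3))
m=((g>95)*255).astype(np.uint8);mm=np.zeros_like(m);mm[66:172,252:354]=m[66:172,252:354]
n,l,st,ct=cv2.connectedComponentsWithStats(mm);i=1+st[1:,4].argmax();print(st[i])
c=max(cv2.findContours((l==i).astype(np.uint8),0,1)[0],key=cv2.contourArea).reshape(-1,2).astype(float)
P=plane(C,cv2.convexHull(c.astype(np.float32)).reshape(-1,2),.19)[:,:2]
A=np.c_[2*P,np.ones(len(P))]
for k in range(3):
    x=np.linalg.lstsq(A,(P**2).sum(1),rcond=None)[0];r=np.sqrt(x[2]+x[0]**2+x[1]**2);e=np.linalg.norm(P-x[:2],axis=1)-r;print('collar',x[:2],r,abs(e).max());k=abs(e)<.0015;P=P[k];A=A[k]
E_=plane(C,[(275,50),(390,86),(357,188),(240,155)],.156)[:,:2]
for a,b in((0,1),(3,2),(3,0),(2,1)):v=E_[b]-E_[a];print('edge yaw',np.degrees(np.arctan2(v[1],v[0])).round(1),np.linalg.norm(v).round(3))
# notches: profile of brightness round the collar wall at r 42mm
th=np.arange(0,360,5);cc=x[:2]
Q=proj(C,np.c_[cc[0]+.046*np.cos(np.radians(th)),cc[1]+.046*np.sin(np.radians(th)),np.full(len(th),.19)])
b=[int(cv2.GaussianBlur(g,(3,3),0)[int(round(v)),int(round(u))]) for u,v in Q]
print(list(zip(th.tolist(),b)))
# carrier disc top in hand, plane z
zt=S['position'][2]-.0046+0
for px,z in(((286,196),zt-.004),):print('lug',S['tool_rot'].T@(plane(C,px,z)[0]-S['position']))
for row in(225,243):
    r=g[row,225:345];print(row,r.tolist())
E
```

```text
cam [0.667 0.034 0.553]
[ 256   71   92   95 5832]
collar [0.68693316 0.03658099] 0.05050342704983653 0.0012815681976282856
collar [0.68693316 0.03658099] 0.05050342704983653 0.0012815681976282856
collar [0.68693316 0.03658099] 0.05050342704983653 0.0012815681976282856
edge yaw -4.0 0.141
edge yaw -3.9 0.155
edge yaw 81.4 0.128
edge yaw 87.6 0.127
[(0, 195), (5, 200), (10, 198), (15, 197), (20, 201), (25, 202), (30, 199), (35, 202), (40, 201), (45, 197), (50, 203), (55, 195), (60, 198), (65, 203), (70, 242), (75, 250), (80, 243), (85, 242), (90, 254), (95, 254), (100, 254), (105, 244), (110, 206), (115, 204), (120, 200), (125, 206), (130, 202), (135, 201), (140, 227), (145, 253), (150, 253), (155, 253), (160, 253), (165, 253), (170, 253), (175, 253), (180, 253), (185, 254), (190, 253), (195, 253), (200, 253), (205, 254), (210, 253), (215, 253), (220, 254), (225, 209), (230, 200), (235, 196), (240, 195), (245, 200), (250, 199), (255, 198), (260, 201), (265, 201), (270, 202), (275, 195), (280, 182), (285, 197), (290, 199), (295, 198), (300, 196), (305, 200), (310, 202), (315, 195), (32
[... 495 characters left out ...]
1, 22, 17, 21, 19, 19, 26, 23, 19, 18, 24, 80, 146, 154, 123, 98, 122, 216, 253, 250, 251, 229, 68, 4, 12, 24, 30, 35, 36, 37, 40, 40, 42, 35, 44, 37, 34]
243 [247, 246, 247, 245, 246, 246, 246, 244, 246, 245, 247, 247, 248, 247, 240, 158, 126, 27, 18, 15, 22, 18, 24, 17, 24, 25, 12, 18, 13, 34, 59, 83, 96, 119, 119, 118, 114, 115, 113, 110, 113, 115, 111, 112, 116, 111, 111, 106, 47, 12, 14, 15, 25, 27, 18, 15, 18, 16, 22, 20, 18, 19, 14, 22, 19, 22, 26, 17, 23, 20, 17, 16, 32, 85, 110, 116, 112, 108, 112, 107, 116, 115, 112, 110, 113, 112, 114, 108, 98, 92, 71, 35, 17, 14, 18, 22, 19, 22, 21, 18, 22, 26, 16, 26, 95, 168, 214, 251, 249, 245, 246, 245, 246, 247, 247, 247, 246, 245, 246, 245]
```

```bash
python3 -m crank '[[[0.15,0.03,0,0,0,0,-1],[0.25,0.06,0,0,0,0,-1],[0.16,0.035,0.1,0,0,0,-1],[0.08,0.02,0.25,0,0,0,-1],[0.006,0,0.3,0,0,0,-1],[0,0,0.25,0,0,0,-1],[0,0,0.15,0,0,0,-1],[0,0,0.08,0,0,0,-1]]]' && python3 -m crank '[[[0,0,0,0,0,0,-1],[0,0,0,0,0,0,-1],[0,0,0,0,0,0,-1],[0,0,0,0,0,0,-1]]]'
python3 - <<'E'
from h import *
go([.687,.036,.2086],down(11.9))
E
```

```text
time_s: 25.97
position: [0.6862, 0.0367, 0.2345]
tool_rot: [[-0.207, 0.978, -0.003], [0.978, 0.207, 0.005], [0.006, -0.002, -1.0]]
ft_force: [-0.6, -0.1, -1.2]
gripper_width: 0.127
grip_force: 30.0
time_s: 26.3
position: [0.6897, 0.0359, 0.2389]
tool_rot: [[-0.206, 0.979, 0.005], [0.979, 0.206, 0.005], [0.004, 0.006, -1.0]]
ft_force: [0.6, -0.2, -1.1]
gripper_width: 0.125
grip_force: 30.0
shift [ 0.0049 -0.0233  0.252 ] turn [ 0.004  -0.0024 -0.0004] rows>= 0.7
```

```bash
python3 -m crank '[[[0,0,0,0,0,0,-1],[0,0,0,0,0,0,-1],[0,0,0,0,0,0,-1],[0,0,0,0,0,0,-1],[0,0,0,0,0,0,-1],[0,0,0,0,0,0,-1]]]'
python3 - <<'E'
from h import *
go([.687,.036,.2086],down(11.9))
E
```

```text
time_s: 26.8
position: [0.6887, 0.036, 0.2363]
tool_rot: [[-0.206, 0.979, 0.001], [0.979, 0.206, 0.005], [0.005, 0.002, -1.0]]
ft_force: [-1.2, 0.7, -1.8]
gripper_width: 0.126
grip_force: 30.0
shift [ 0.0018 -0.0144  0.2312] turn [ 0.0013 -0.0031 -0.0004] rows>= 0.7
```

```bash
python3 -m crank '[[[0.002,-0.014,0.02,0.001,-0.003,0,-1],[0,0,0.035,0,0,0,-1],[0,0,0.035,0,0,0,-1],[0,0,0.035,0,0,0,-1],[0,0,0.035,0,0,0,-1],[0,0,0.02,0,0,0,-1],[0,0,0,0,0,0,-1],[0,0,0,0,0,0,-1]]]'
python3 - <<'E'
from h import *
go([.687,.036,.2086],down(11.9))
E
```

```text
time_s: 27.47
position: [0.687, 0.0362, 0.2145]
tool_rot: [[-0.206, 0.979, 0.0], [0.979, 0.206, 0.001], [0.001, 0.0, -1.0]]
ft_force: [0.4, 0.8, -2.1]
gripper_width: 0.126
grip_force: 30.0
shift [-0.0015  0.      0.0488] turn [ 0.0002 -0.0004 -0.0003] rows>= 0.1
```

```bash
python3 -m crank '[[[0,0,0.015,0,0,0,-1],[0,0,0.015,0,0,0,-1],[0,0,0.012,0,0,0,-1],[0,0,0.01,0,0,0,-1],[0,0,0,0,0,0,-1],[0,0,0,0,0,0,-1]]]' && python3 -m crank '[[[0,0,0.01,0,0,0,-1],[0,0,0,0,0,0,-1],[0,0,0,0,0,0,-1]]]'
```

```text
time_s: 27.97
position: [0.6872, 0.036, 0.2087]
tool_rot: [[-0.206, 0.979, 0.001], [0.979, 0.206, 0.0], [0.0, 0.001, -1.0]]
ft_force: [0.9, 0.3, -1.0]
gripper_width: 0.126
grip_force: 30.0
time_s: 28.22
position: [0.6872, 0.0361, 0.2086]
tool_rot: [[-0.206, 0.979, 0.002], [0.979, 0.206, 0.0], [-0.0, 0.002, -1.0]]
ft_force: [-1.9, 2.0, 4.7]
gripper_width: 0.123
grip_force: 30.0
```

```bash
python3 -m crank '[[[0,0,0.004,0,0,0.025,-1],[0,0,0,0,0,0.025,-1],[0,0,0,0,0,0.025,-1],[0,0,0,0,0,0.025,-1],[0,0,0,0,0,0,-1]]]' && python3 -m crank '[[[0,0,0.004,0,0,0.02,-1],[0,0,0.004,0,0,0.02,-1],[0,0,0.004,0,0,0.02,-1],[0,0,0,0,0,0.01,-1],[0,0,0,0,0,0,-1],[0,0,0,0,0,0,-1]]]'
python3 - <<'E'
from h import *
s=arm.sense();print(s['torque'],np.degrees(np.arctan2(s['tool_rot'][1,1],s['tool_rot'][0,1])))
E
```

```text
time_s: 28.63
position: [0.6882, 0.0359, 0.2085]
tool_rot: [[-0.049, 0.999, 0.004], [0.999, 0.049, 0.0], [-0.0, 0.004, -1.0]]
ft_force: [-0.8, 1.7, 5.9]
gripper_width: 0.123
grip_force: 30.0
time_s: 29.13
position: [0.6882, 0.036, 0.2055]
tool_rot: [[0.06, 0.998, 0.003], [0.998, -0.06, 0.0], [0.001, 0.003, -1.0]]
ft_force: [4.1, 0.7, 0.9]
gripper_width: 0.125
grip_force: 30.0
[ 0.29891311 -0.75353611 -0.09608499] -3.421416373042465
```

```bash
python3 -m crank '[[[-0.003,0,0.012,0,0,0,-1],[0,0,0.012,0,0,0,-1],[0,0,0.012,0,0,0,-1],[0,0,0,0,0,0,-1],[0,0,0,0,0,0,-1]]]' && python3 -m crank '[[[0,0,0.012,0,0,0,-1],[0,0,0.012,0,0,0,-1],[0,0,0.008,0,0,0,-1],[0,0,0,0,0,0,-1],[0,0,0,0,0,0,-1]]]'
```

```text
time_s: 29.55
position: [0.6883, 0.036, 0.201]
tool_rot: [[0.06, 0.998, 0.003], [0.998, -0.06, 0.001], [0.001, 0.003, -1.0]]
ft_force: [5.4, 2.0, 0.4]
gripper_width: 0.125
grip_force: 30.0
time_s: 29.97
position: [0.6883, 0.0361, 0.1986]
tool_rot: [[0.06, 0.998, 0.004], [0.998, -0.06, 0.001], [0.001, 0.004, -1.0]]
ft_force: [4.5, 3.4, 5.3]
gripper_width: 0.128
grip_force: 30.0
```

```bash
python3 -m crank '[[[0,0,0.012,0,0,0,-1],[0,0,0,0,0,0,-1],[0,0,0,0,0,0,-1]]]' && python3 -m crank '[[[0,0,-0.012,0,0,0,-1],[0,0,0,0,0,0,-0.5],[0,0,0,0,0,0,-0.1],[0,0,0,0,0,0,-0.1],[0,0,0,0,0,0,-0.1],[0,0,0,0,0,0,-0.1]]]' && python3 -m crank '[[[0,0,-0.05,0,0,0,-0.1],[0,0,-0.15,0,0,0,-0.1],[0,0,-0.3,0,0,0,0],[0,0,-0.3,0,0,0,0],[0,0,-0.3,0,0,0,0],[-0.2,-0.2,-0.1,0,0,0,0],[-0.25,-0.25,0,0,0,0,0],[-0.25,-0.25,0,0,0,0,0]]]' && python3 -m crank '[[[-0.25,-0.25,0,0,0,0,0],[-0.25,-0.25,0,0,0,0,0],[-0.2,-0.2,0,0,0,0,0],[0,0,0,0,0,0,0],[0,0,0,0,0,0,0]]]'
python3 - <<'E'
from h import *
s,im=snap('scene','s8.png');_,t=snap('top','t8.png');_,w=snap('wrist','w8.png')
o=np.zeros((600,800,3),np.uint8)
o[:360,:400]=cv2.resize(im[150:258,175:295],(400,360),interpolation=2);o[:360,400:]=np.clip(cv2.resize(t[100:280,150:350],(400,360),interpolation=2)*1.4,0,255);o[362:600,:400]=cv2.resize(im[60:220,140:409],(400,238));o[362:600,402:720]=cv2.resize(w,(318,238))
cv2.imwrite('pics/m8.png',o)
E
```

```text
time_s: 30.22
position: [0.6884, 0.0361, 0.1985]
tool_rot: [[0.06, 0.998, 0.006], [0.998, -0.06, 0.001], [0.001, 0.006, -1.0]]
ft_force: [2.7, 4.0, 9.8]
gripper_width: 0.126
grip_force: 30.0
time_s: 30.72
position: [0.6861, 0.0352, 0.1964]
tool_rot: [[0.06, 0.998, -0.002], [0.998, -0.06, -0.0], [-0.0, -0.002, -1.0]]
ft_force: [0.0, 0.7, -1.0]
gripper_width: 0.434
grip_force: 0.0
time_s: 31.38
position: [0.599, -0.0428, 0.3427]
tool_rot: [[0.058, 0.998, 0.003], [0.998, -0.058, -0.001], [-0.001, 0.003, -1.0]]
ft_force: [-0.7, -0.2, 0.7]
gripper_width: 0.499
grip_force: 0.0
time_s: 31.8
position: [0.5104, -0.121, 0.3423]
tool_rot: [[0.063, 0.998, 0.002], [0.998, -0.063, -0.0], [-0.0, 0.002, -1.0]]
ft_force: [0.0, 0.8, -0.3]
gripper_width: 0.5
grip_force: 0.0
```

View pics/m8.png

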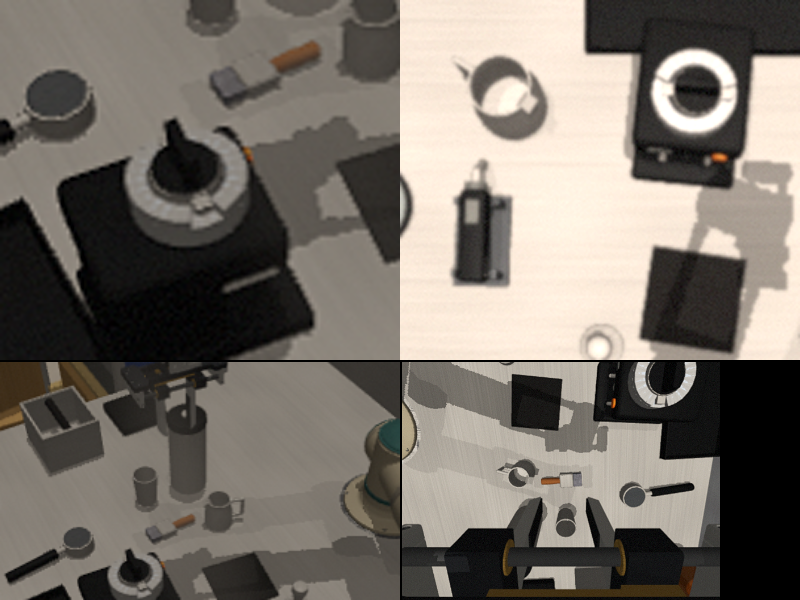

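The carrier sits level with its lug down in the collar's notch at (205,205). The wand is in its cradle, the cup is standing and the other items are untouched, so I'll hand the job in.

```bash
python3 -c "
from bench import arm
print(arm.finish_job())"
```

```text
the job is handed in; nothing more can be done
None
```

I blew out the dosing cup and then the burr chamber, laid the wand back in its cradle, seated the burr carrier with its lugs in the collar's notches, and handed the job in at about 32 s; nothing else appeared disturbed in the last pictures.

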